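Jack up the side of the balance plate and hold it

TASK

The free side of the balance's stone plate must be raised so that a colleague can change a levelling foot. On the keypad press the blue key fully down and let it come up (it parks the weighing cell), then the yellow key (it frees the plate), and do not press the red one; then set the small lever jack flat on the worktop with its round saddle centred under the plate's marked lift point, and press the jack's handle all the way down. Finish while still holding the handle down, the jack alone carrying the raised plate: do not push on the plate or the balance, and leave the tape roll, beaker, bottle and orange cap where they are.

Things in the scene. Friction and masses are not known exactly. Their poses are not given: they have to be found in the camera images.
- key_blue_top (a point): centre of the top face of the blue spring key: round, 26 mm across, its axis vertical; the point moves down with the key. One of three keys in a row 48 mm apart on a grey keypad (75 x 165 x 20 mm, fixed to the worktop); their order varies.
- key_yellow_top (a point): the same for the yellow key
- key_red_top (a point): the same for the red key (not to be pressed)
- key_blue (a joint): travel of the blue key: 0 up, 0.006 m fully down; a spring returns it; about 4 N holds it fully down; counts as pressed beyond 0.0045
- key_yellow (a joint): the same for the yellow key
- key_red (a joint): the same for the red key
- lift_point (a point): centre of the underside of the orange lift pad (28 mm across), 56 mm above the worktop (71 mm at full stroke). Over it an 8 mm thick, 40 mm wide aluminium lug, top at 71 mm, marked with an orange disc with white centre. Axes: x along the plate's hinge, +y level, outward from the plate (the side the jack comes in from), z up. The pad's centre is 30 mm outside the plate's edge.
- station: the weighing station: a stone plate 280 (x) x 210 (y) x 18 mm, top 63 mm up, carrying a balance 74 mm high, hinged along its -y edge, 233 mm from the lift point. This origin is on the worktop under the plate's middle; axes as for the lift point, which lies at x -90, y +135 mm. The plate drops back when not held up; about 8 N at the lift point carries it.
- jack_grip (a point): middle of the loose lever jack's blue block, 48 mm above the jack's underside. Block: 36 mm long (jack x), 40 wide (jack y), from 8 to 70 mm above the underside; grip it across jack y from above. Axes: +x toward the saddle, -x toward the handle, z up. Jack 0.6 to 1 kg; flat base 192 x 60 x 8 mm, from 100 mm behind to 92 mm ahead of this point.
- saddle_top (a point): centre of the top of the jack's round saddle, 28 mm across, 75 mm ahead of the block's middle along jack +x; 46 mm above the jack's underside when down (so 10 mm below the lift pad), 71 mm at full stroke
- jack_handle (a joint): the jack's handle: 0 raised (its end sloping up 0.55 rad), 0.55 fully down (level). The saddle rises 45 mm per rad. A spring and the load lift it when let go; about 2 N on its end moves it free, about 5 N under load. Its level axis (along jack y) is 26 mm behind the block's middle, 55 mm above the underside.
- handle_pad (a point): centre of the upper face of the orange pad (48 mm long, 34 mm wide) near the handle's end, where it is pressed from above; it is 112 mm from the handle's axis and 6 mm above the handle's centre line; 119 mm above the worktop raised, 61 mm fully down
- tape: bystander: roll of tape lying flat, 96 mm across, 25 high; origin at its underside
- beaker: bystander: grey-green beaker, 85 mm across, 108 high; origin at its underside
- brown_bottle: bystander: amber bottle with black cap, 56 mm across, 115 high; origin at its underside
- cap: bystander: orange screw cap, 34 mm across, 13 high; origin at its underside

How it is judged:
By the outcome, as a careful person would: the job done as asked, in the order asked, and still so for the second after the job is handed in, while the arm keeps its last pose, push and grip.
It also fails if it takes over 72 s, if anything falls off the work surface, if the arm or the gripper's body presses on something with over 40 N, if the wrist force passes 120 N, or if a joint passes its speed limit or range.

ROBOT

A 6-joint arm with a two-finger parallel gripper is mounted at the origin on a cart in front of the work surface, level with it; the furniture and walls round the work are solid. World frame = base frame: x ahead of the robot, y to its left, z up, the work surface at z = 0. Lengths are in m, angles in rad, forces in N, time in s.
With the tool pointing down it reaches from about 0.35 to 0.8 m from the base axis. Payload 7.3 kg.
Tool frame: the origin (TCP) lies midway between the tips of the shut fingers; the grasp point (between the pads) lies 19 mm behind it; y points along the fingers, x is the direction in which the jaws open and shut, and the axes are right-handed (so a half turn about y gives the same grasp; the last joint's range is limited). The gripper opens to 85 mm and grips with 20 to 120 N. Pads are 22 mm wide; open, the fingers measure 114 mm over their backs; the gripper's body (76 mm by 85 mm) begins 54 mm behind the grasp point. The pads swing forward as they close: fully open they stand 13 mm farther back than shut.
Start: joints at [1.191, 0.342, 1.524, -0, 1.275, -0.146], TCP at [0.122, 0.511, 0.231] pointing down, gripper open.
Joint ranges: [-2.53, 2.53], [-0.77, 2.02], [0.04, 2.7], [-1, 4.14], [0.28, 2.66], [-3.11, 3.11]. Speed limits (rad/s): [2.57, 2.57, 3.14, 3.14, 3.14, 3.14].

INTERFACE

Orientations are given as [roll, pitch, yaw] about the fixed x, y, z axes, in that order (R = Rz(yaw) Ry(pitch) Rx(roll)).
In Python, from workcell import arm gives the robot as it stands.
- The arm moves only by the tool send_rows, never from a script. Its argument "rows" is one flat list of numbers, 7 for each row, row after row: the finger opening in mm, from 0 to 85.4, then the shift along the world's x, y, z in mm, then the turn, a rotation vector about the world's x, y, z in degrees. A call has 1 to 20 rows; each row shifts and turns the pose as measured when the row begins; what a row does not reach is not made up. A row lasts 1/8 s, in which the tool goes at most 62.5 mm and 10.7 degrees, less where a joint would pass 70% of its speed; a pose out of reach is approached as far as the arm can. A call is refused whole if a number of a shift passes 62.5 or a number of a turn 10.7, either way. A call with a gripper value outside its range is refused whole. The fingers move at their own pace and stop on an object; "newtons" is the grip in N (left out, the last holds). Time passes only in rows, so rows that do not move let the fingers close. It gives the time, the measured TCP pose, the force and the opening at its end, in the units of the state.
- arm.get_state(): the state, without advancing time (a new reading comes with each control period).
- arm.capture(name): name is "side" or "top"; returns the picture (420x560x3 uint8, red, green, blue); there is no depth.
- arm.calibration(name): a dict with "intrinsics" (3x3 intrinsics, pixels), "rvec" (rotation vector, rad) and "tvec" (3), from world to camera coordinates, as OpenCV has them. Camera axes: x right, y down, z forward; pixel columns grow to the right and rows downward; lengths in m; the calibration is good to about 2 mm. A picture is of the moment at which its call begins. calibration takes no time and is no camera call.
- arm.hand_in(): hands the job in, once; it reports no verdict.
The state is a dict: "clock": time; "joint_positions": joint angles; "qvel": joint speeds; "tau": joint torques, N m; "eef_pos": TCP position; "ee_rot": TCP orientation; "contact_force": force on the tool from outside, world axes, zero at the start; "ft_torque": the same for the moment, N m; "grip_width": finger opening in m.
Only numpy, scipy, OpenCV 4.12 (cv2) and the standard library are available. Lean on these libraries where they do the work, as an engineer would, in place of code of your own. Each camera call takes 0.05 s, during which the arm holds its last target. There are 200 camera calls.

## Working session

There is one attempt and no reset: what is moved stays moved. The work goes in short steps, Python scripts to look and compute and a tool call to move; the robot and the scene stay as the last step left them, time stands still between calls to the robot, and variables do not carry over. Pictures are saved under pics/ and viewed, about 8 in all and at most 12, crops included, and the job is handed in when it is done.

Besides the shell and the picture viewer there is one more tool, called after ">>>" by a JSON object that holds its "name" and its "arguments", one argument or row to a line. send_rows: Moves the arm, as the interface text tells. Its arguments: {"type":"object","properties":{"rows":{"type":"array","items":{"type":"number"}},"newtons":{"type":"number"}},"required":["rows"]}

```bash
ls; mkdir -p pics; cat > h.py <<'E'
import numpy as np, cv2
from workcell import arm
def cap(n,f=None):
    im=arm.capture(n)
    if f: cv2.imwrite('pics/'+f,cv2.cvtColor(im,cv2.COLOR_RGB2BGR))
    return im
def ray(n,uv,z):
    c=arm.calibration(n);K=np.array(c['intrinsics'],float);R=cv2.Rodrigues(np.array(c['rvec'],float))[0];t=np.array(c['tvec'],float).ravel()
    o=-R.T@t;d=R.T@np.linalg.inv(K)@np.array([uv[0],uv[1],1.0]);return o+d*(z-o[2])/d[2]
def proj(n,p):
    c=arm.calibration(n);return cv2.projectPoints(np.array([p],float),np.array(c['rvec'],float),np.array(c['tvec'],float),np.array(c['intrinsics'],float),None)[0].ravel()
def blobs(im,lo,hi,amin=25):
    m=cv2.inRange(cv2.cvtColor(im,cv2.COLOR_RGB2HSV),lo,hi);n,l,s,c=cv2.connectedComponentsWithStats(m)
    return [(c[i].round(1),s[i]) for i in range(1,n) if s[i][4]>=amin]
E
python3 - <<'E'
from h import *
a=cap('top','t0.png');b=cap('side','s0.png')
print(arm.get_state())
for n in('top','side'):
    c=arm.calibration(n);R=cv2.Rodrigues(np.array(c['rvec'],float))[0];print(n,-R.T@np.array(c['tvec']).ravel(),R[2])
E
```

```text
pics
{'clock': 0.1, 'joint_positions': array([ 1.19099085e+00,  3.42648547e-01,  1.52493580e+00,  8.06274014e-06,
        1.27541949e+00, -1.46033520e-01]), 'qvel': array([ 0.00087525, -0.00140711, -0.00546609, -0.0014504 , -0.00129699,
       -0.0011636 ]), 'tau': array([ 1.71027201e-03, -4.34442508e+01, -2.46495974e+01, -2.33010196e-04,
        4.64083845e-03, -2.12044159e-05]), 'eef_pos': array([0.12147008, 0.5103745 , 0.23069281]), 'ee_rot': array([-1.57058335e+00,  1.39504430e-03,  1.33702217e+00]), 'contact_force': array([-0.29727441,  0.28220047, -0.03558855]), 'ft_torque': array([ 0.02018849,  0.00960586, -0.03278769]), 'grip_width': 0.08552854295950103}
top [ 0.41154386 -0.12862982  1.09799017] [ 0.16631765  0.00277825 -0.98606831]
side [0.64052121 0.89439683 0.69182557] [-0.03805614 -0.86955801 -0.49236226]
```

View pics/t0.png

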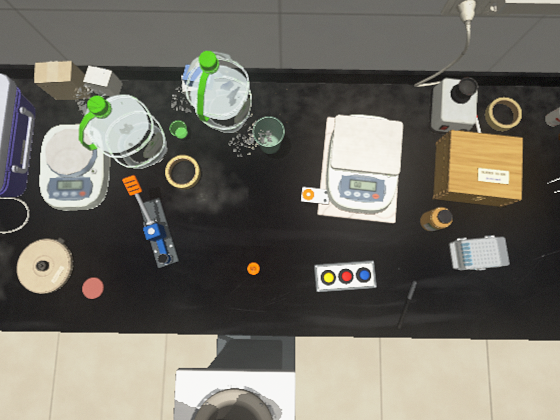

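View pics/s0.png

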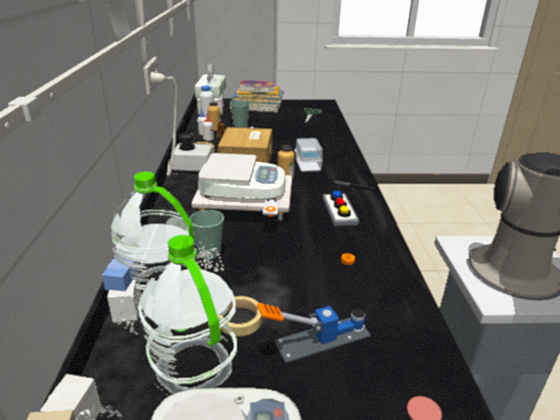

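The top view shows the jack at about (152,232), handle up at (132,185), saddle toward (165,258). The lug disc is at (308,195), the keys are yellow (329,277), red (346,276) and blue (364,275), and the cap is at (253,268). The side view agrees.

```bash
cat > m.py <<'E'
from h import *
from scipy.optimize import least_squares
def tri(a,b):
    f=lambda p:np.r_[proj('top',p)-a,proj('side',p)-b]
    r=least_squares(f,[.4,0,.05]);return r.x,abs(r.fun).max()
E
python3 - <<'E'
from m import *
a=cap('top');b=cap('side')
C={'blue':((100,120,50),(125,255,255)),'yellow':((24,130,100),(34,255,255)),'orange':((5,170,150),(20,255,255)),'red':((0,170,80),(4,255,255))}
for k,(lo,hi) in C.items():
    for n,im in(('top',a),('side',b)):
        print(k,n,[(c.tolist(),s.tolist()) for c,s in blobs(im,lo,hi)])
for n in [(308,195)]: print(ray('top',n,.071))
def crop(im,x,y,w,h,s): return cv2.resize(im[y:y+h,x:x+w],None,fx=s,fy=s,interpolation=cv2.INTER_CUBIC)
o=np.vstack([np.hstack([crop(a,110,165,100,110,4),crop(a,290,105,100,110,4)]),])
cv2.imwrite('pics/c1.png',o[:,:,::-1])
E
```

```text
blue top [([156.6, 236.2], [143, 223, 25, 31, 370]), ([364.1, 274.5], [359, 270, 11, 10, 80])]
blue side [([205.5, 87.9], [202, 86, 8, 5, 34]), ([336.2, 193.3], [332, 190, 10, 8, 64]), ([333.9, 325.1], [314, 305, 51, 39, 861])]
yellow top [([328.4, 277.0], [324, 273, 10, 9, 76])]
yellow side [([343.6, 209.0], [340, 206, 8, 7, 48])]
orange top [([131.5, 184.6], [122, 175, 20, 20, 223]), ([308.0, 194.0], [303, 189, 11, 11, 68]), ([253.0, 268.3], [247, 262, 13, 13, 123])]
orange side [([347.9, 258.0], [342, 253, 13, 11, 112]), ([269.6, 311.3], [257, 303, 27, 18, 288])]
red top [([346.2, 276.0], [342, 272, 10, 9, 72])]
red side [([339.6, 201.0], [336, 198, 9, 7, 40])]
[ 0.61643175 -0.18701532  0.071     ]
```

View pics/c1.png

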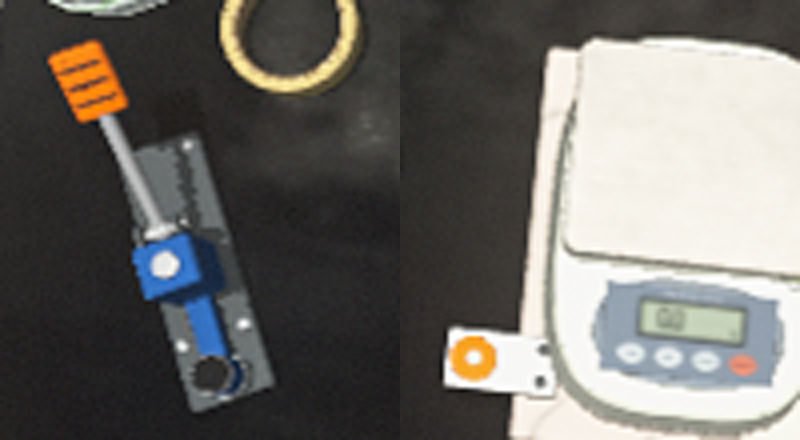

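The crop shows the jack's block top at px (151,231), the saddle at (163,259) and the lug disc at (308,194). The plate edge runs from (327,117) to (318,214).

```bash
python3 - <<'E'
from m import *
T=lambda u,v,z:ray('top',(u,v),z)
for k,a,b in[('blue',(364.1,274.5),(336.2,193.3)),('yellow',(328.4,277),(343.6,209)),('red',(346.2,276),(339.6,201))]:
    p,e=tri(a,b);print(k,p.round(4),round(e,2),T(*a,.030).round(4))
L=T(308,194,.071);print('lift',L.round(4),'cap',T(253,268.3,.013).round(3),'beaker',T(268,130,.108).round(3),'tape',T(182,172,.025).round(3))
e=T(326.75,117,.063)-T(318,214.5,.063);print('station yaw edge',np.degrees(np.arctan2(e[1],e[0])))
e=T(401.7,125,.063)-T(396,221,.063);print('right edge',np.degrees(np.arctan2(e[1],e[0])))
g=T(151.2,231.3,.07);s=T(163,258.8,.046);h=T(131.5,184.6,.119)
print('grip',g,'saddle',s,'pad',h,'d',np.linalg.norm((s-g)[:2]),np.linalg.norm((h-g)[:2]))
for d in(s-g,s-h):print('jackyaw',np.degrees(np.arctan2(d[1],d[0])))
E
```

```text
blue [ 0.4097 -0.3408  0.037 ] 0.39 [ 0.4088 -0.342   0.03  ]
yellow [ 0.4015 -0.2454  0.0353] 0.35 [ 0.4006 -0.2458  0.03  ]
red [ 0.4054 -0.2932  0.0357] 0.59 [ 0.404  -0.2937  0.03  ]
lift [ 0.6192 -0.187   0.071 ] cap [ 0.42  -0.041  0.013] beaker [ 0.783 -0.077  0.108] tape [0.686 0.167 0.025]
station yaw edge -4.9142868425707045
right edge -5.1037557886460725
grip [0.51196984 0.22637939 0.07      ] saddle [0.44120904 0.19771035 0.046     ] pad [0.62646759 0.26888381 0.119     ] d 0.07634791782897575 0.12213255954663214
jackyaw -157.94445949592009
jackyaw -158.9839989617646
```

>>> {"name": "send_rows", "arguments": {
  "rows": [0,42,-37,0,0,0,-9.6,0,42,-37,0,0,0,-9.6,0,42,-37,0,0,0,-9.6,0,42,-37,0,0,0,-9.6,0,42,-37,0,0,0,-9.6,0,42,-37,0,0,0,-9.6,0,42,-37,0,0,0,-9.6,0,5,-55,0,0,0,-9.6,0,5,-55,0,0,0,0,0,5,-55,0,0,0,0,0,5,-55,0,0,0,0,0,5,-55,0,0,0,0,0,0,-55,0,0,0,0,0,0,-55,0,0,0,0,0,0,-55,-20,0,0,0,0,0,-55,-20,0,0,0]
}}

```text
clock: 2.2
eef_pos: [0.4474, -0.2668, 0.1899]
ee_rot: [-1.572, -0.005, -0.041]
contact_force: [1.0, 0.2, -0.2]
grip_width: 0.0
```

>>> {"name": "send_rows", "arguments": {
  "rows": [0,-19,-37,-50,0,0,0,0,-19,-37,-50,0,0,0,0,0,0,-35,0,0,0,0,0,0,0,0,0,0]
}}

```text
clock: 2.7
eef_pos: [0.4089, -0.3422, 0.0557]
ee_rot: [-1.572, -0.005, -0.047]
contact_force: [-0.2, -0.2, 0.5]
grip_width: -0.0001
```

>>> {"name": "send_rows", "arguments": {
  "rows": [0,0,1,-16,0,0,0,0,0,0,-6,0,0,0,0,0,0,-3,0,0,0,0,0,0,0,0,0,0]
}}

```text
clock: 3.2
eef_pos: [0.4108, -0.3419, 0.0373]
ee_rot: [-1.578, -0.009, -0.043]
contact_force: [-2.3, -0.2, 3.1]
grip_width: -0.0003
```

>>> {"name": "send_rows", "arguments": {
  "rows": [0,0,0,-3,0,0,0,0,0,0,-3,0,0,0,0,0,0,-3,0,0,0]
}}

```text
clock: 3.58
eef_pos: [0.4116, -0.3422, 0.0355]
ee_rot: [-1.583, -0.011, -0.04]
contact_force: [-10.0, 5.5, 31.4]
grip_width: -0.0002
```

>>> {"name": "send_rows", "arguments": {
  "rows": [0,-2,0,10,0,0,0,0,0,0,30,0,0,0,0,-4,45,0,0,0,0,-4,50,0,0,0,0,0,0,0,0,0,0]
}}

```text
$.rows: bad value
```

```bash
python3 - <<'E'
from h import *
a=cap('top');b=cap('side')
o=np.hstack([cv2.resize(a[230:320,290:400],None,fx=3.6,fy=3.6),cv2.resize(b[150:240,290:400],None,fx=3.6,fy=3.6)])
cv2.imwrite('pics/k.png',o[:,:,::-1])
s=arm.get_state();print(s['eef_pos'],s['contact_force'],s['ee_rot'])
E
```

```text
[ 0.41155411 -0.34215846  0.03553916] [-9.82627416  5.6871309  28.66995525] [-1.58308802 -0.01124456 -0.03961699]
```

View pics/k.png

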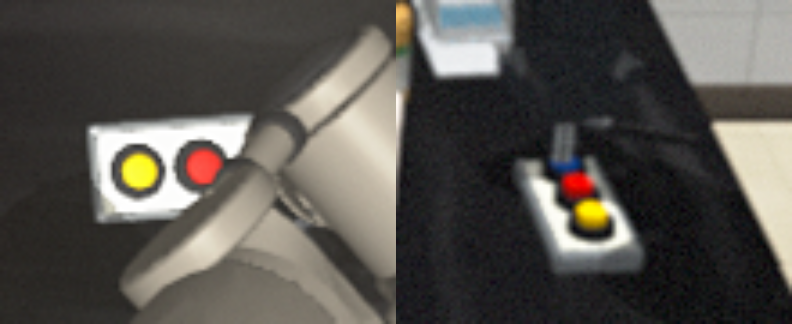

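The side view shows the fingertips on the blue key, which is pressed down (force 29 N). I'll release it now.

>>> {"name": "send_rows", "arguments": {
  "rows": [0,-2,0,12,0,0,0,0,0,0,25,0.5,0,0,0,-4,48,0,0,0,0,0,-4,49,0,0,0,0,0,0,0,0,0,0,0]
}}

```text
clock: 4.3
eef_pos: [0.4039, -0.2432, 0.0767]
ee_rot: [-1.579, -0.018, -0.038]
contact_force: [0.6, -0.5, -0.8]
grip_width: 0.0003
```

>>> {"name": "send_rows", "arguments": {
  "rows": [0,-3,-2,-29,0,0,0,0,0,0,-6,0,0,0,0,0,0,-4,0,0,0,0,0,0,-4,0,0,0,0,0,0,-3,0,0,0]
}}

```text
clock: 4.92
eef_pos: [0.4039, -0.2478, 0.0351]
ee_rot: [-1.583, -0.024, -0.037]
contact_force: [-11.7, 10.8, 50.7]
grip_width: 0.0
```

>>> {"name": "send_rows", "arguments": {
  "rows": [0,-2,0,12,0,0,0,0,0,0,50,0,0,0,0,5,30,50,0,0,0,85,15,55,20,0,0,-9.5,85,15,55,0,0,0,-9.5,85,15,55,0,0,0,-9.5,85,15,55,0,0,0,-9.5,85,15,55,0,0,0,-9.5,85,15,55,0,0,0,-9.5,85,15,55,0,0,0,-9.5,85,5,50,0,0,0,0,85,0,0,0,0,0,0]
}}

```text
clock: 6.42
eef_pos: [0.5176, 0.1938, 0.1772]
ee_rot: [-1.578, -0.04, -1.142]
contact_force: [-0.7, -0.1, -0.4]
grip_width: 0.0849
```

```bash
cat > d.py <<'E'
from h import *
from scipy.spatial.transform import Rotation as Ro
import sys
def go(p,yawdeg):
    s=arm.get_state();R=Ro.from_euler('xyz',s['ee_rot']);T=Ro.from_euler('xyz',[-np.pi/2,0,np.radians(yawdeg)])
    print('t',s['clock'],'pos',s['eef_pos'].round(4),'shift mm',((np.array(p)-s['eef_pos'])*1e3).round(1),'turn',np.degrees((T*R.inv()).as_rotvec()).round(2),'F',s['contact_force'].round(1),'w',s['grip_width'])
if __name__=='__main__': a=list(map(float,sys.argv[1:]));go(a[:3],a[3])
E
python3 d.py .512 .2264 .12 -68.5
python3 -c "
from h import *
b=cap('side'); print([x for x in blobs(b,(24,130,100),(34,255,255))],blobs(b,(100,120,50),(125,255,255)),blobs(b,(0,170,80),(4,255,255)))"
```

```text
t 6.425 pos [0.5176 0.1938 0.1772] shift mm [ -5.6  32.6 -57.2] turn [ 2.29  0.53 -3.09] F [-0.7 -0.1 -0.4] w 0.08490361720301999
[] [(array([205.5,  87.8]), array([202,  86,   8,   5,  33], dtype=int32)), (array([333.9, 325.2]), array([314, 306,  51,  38, 852], dtype=int32))] []
```

>>> {"name": "send_rows", "arguments": {
  "rows": [85,-6,33,0,2.3,0.5,-3.1,85,0,0,-50,0,0,0,85,0,0,0,0,0,0]
}}

```text
clock: 6.85
eef_pos: [0.5126, 0.2226, 0.1277]
ee_rot: [-1.569, -0.001, -1.202]
contact_force: [0.2, -0.2, -0.8]
grip_width: 0.0847
```

```bash
python3 d.py .512 .2264 .028 -68.5; python3 -c "
from h import *
a=cap('top');b=cap('side')
o=np.hstack([cv2.resize(a[160:285,90:220],None,fx=3,fy=3),cv2.resize(b[240:365,250:380],None,fx=3,fy=3)])
cv2.imwrite('pics/g.png',o[:,:,::-1])"
```

```text
t 6.85 pos [0.5126 0.2226 0.1277] shift mm [ -0.6   3.8 -99.7] turn [0.01 0.12 0.36] F [ 0.2 -0.2 -0.8] w 0.08467182861983122
```

View pics/g.png

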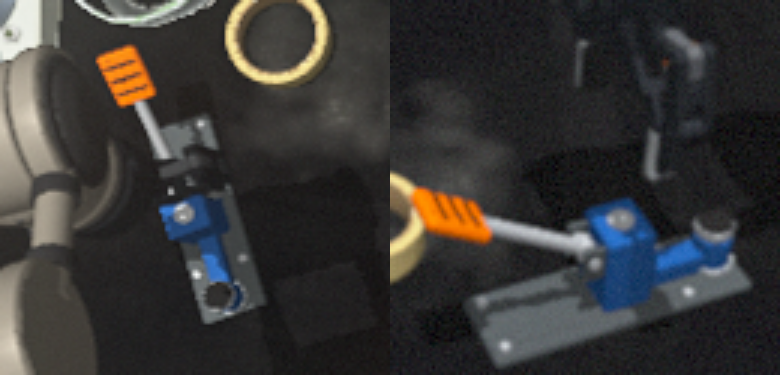

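The view shows the open fingers straddling the blue block, with the handle and saddle clear. Descending.

>>> {"name": "send_rows", "arguments": {
  "rows": [85,-1,4,-50,0,0,0,85,0,0,-40,0,0,0,85,0,0,-8,0,0,0,85,0,0,0,0,0,0]
}}

```text
clock: 7.45
eef_pos: [0.5223, 0.227, 0.0418]
ee_rot: [-1.542, -0.004, -1.205]
contact_force: [-0.1, 0.4, 0.8]
grip_width: 0.0851
```

```bash
python3 d.py .512 .2264 .028 -68.5
```

```text
t 7.45 pos [0.5223 0.227  0.0418] shift mm [-10.3  -0.6 -13.8] turn [-0.4   1.61  0.55] F [-0.1  0.4  0.8] w 0.08514065635638958
```

>>> {"name": "send_rows", "arguments": {
  "rows": [85,-10,0,0,-0.4,1.6,0.5,85,0,0,-7,0,0,0,85,0,0,-5,0,0,0,85,0,0,0,0,0,0]
}}

```text
clock: 7.95
eef_pos: [0.5142, 0.2276, 0.0336]
ee_rot: [-1.565, -0.001, -1.196]
contact_force: [0.1, -0.7, -0.8]
grip_width: 0.085
```

```bash
python3 d.py .512 .2264 .028 -68.5; python3 -c "
from h import *
print(arm.get_state()['joint_positions'])"
```

```text
t 7.95 pos [0.5142 0.2276 0.0336] shift mm [-2.2 -1.2 -5.6] turn [-0.09  0.31  0.01] F [ 0.1 -0.7 -0.8] w 0.08495932344512207
[ 2.80441583e-01  6.32543504e-01  1.65355200e+00 -2.16009576e-05
  8.49885577e-01  1.47621433e+00]
```

>>> {"name": "send_rows", "arguments": {
  "rows": [85,-2,-1,-6,0,0.3,0,85,0,0,0,0,0,0,20,0,0,0,0,0,0,20,0,0,0,0,0,0,20,0,0,0,0,0,0,20,0,0,0,0,0,0,20,0,0,0,0,0,0],
  "newtons": 80
}}

```text
clock: 8.82
eef_pos: [0.5121, 0.2267, 0.0274]
ee_rot: [-1.57, 0.002, -1.196]
contact_force: [-0.7, 0.8, 1.2]
grip_width: 0.039
```

```bash
python3 d.py .512 .2264 .028 -68.5
```

```text
t 8.825 pos [0.5121 0.2267 0.0274] shift mm [-0.1 -0.3  0.6] turn [-0.1  -0.    0.01] F [-0.7  0.8  1.2] w 0.03903118567717756
```

>>> {"name": "send_rows", "arguments": {
  "rows": [20,0,0,20,0,0,0,20,0,0,30,0,0,0,20,8,-30,0,0,0,6,20,17,-35,0,0,0,8,20,17,-35,0,0,0,8,20,17,-35,0,0,0,8,20,17,-35,0,0,0,8,20,17,-35,0,0,0,8,20,17,-30,0,0,0,8,20,8,-10,0,0,0,8,20,0,0,0,0,0,0,20,0,0,0,0,0,0]
}}

```text
clock: 10.32
eef_pos: [0.6189, -0.0271, 0.0618]
ee_rot: [-1.589, 0.027, -0.081]
contact_force: [-0.2, -0.8, -6.7]
grip_width: 0.0388
```

```bash
python3 d.py .634 -.02 .031 -5; python3 -c "
from h import *
a=cap('top');b=cap('side')
o=np.hstack([cv2.resize(a[110:240,190:320],None,fx=3,fy=3),cv2.resize(b[150:280,180:310],None,fx=3,fy=3)])
cv2.imwrite('pics/p.png',o[:,:,::-1])"
```

```text
t 10.325 pos [ 0.6189 -0.0271  0.0618] shift mm [ 15.1   7.1 -30.8] turn [ 0.93 -1.61 -0.37] F [-0.2 -0.8 -6.7] w 0.03879773122369705
```

View pics/p.png

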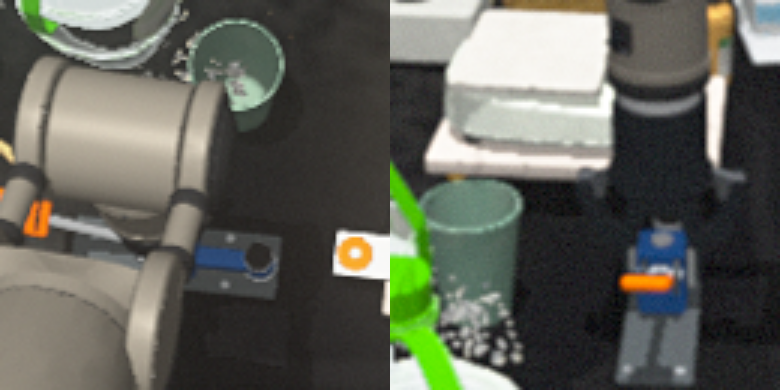

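The jack is held level, with the saddle at top px (277,195) pointing at the lug disc. I'll level it, lower it and measure the saddle before sliding in.

>>> {"name": "send_rows", "arguments": {
  "rows": [20,15,7,0,0.9,-1.6,-0.4,20,0,0,-16,0,0,0,20,0,0,-14,0,0,0,20,0,0,0,0,0,0]
}}

```text
clock: 10.92
eef_pos: [0.6342, -0.0175, 0.0295]
ee_rot: [-1.57, -0.001, -0.087]
contact_force: [0.3, 0.1, -7.4]
grip_width: 0.0392
```

```bash
python3 d.py .634 -.02 .030 -5; python3 -c "
from h import *
a=cap('top')
m=a[170:225,240:330]
cv2.imwrite('pics/q.png',cv2.resize(m,None,fx=8,fy=8,interpolation=cv2.INTER_CUBIC)[:,:,::-1])
print(blobs(a,(5,170,150),(20,255,255)))"
```

```text
t 10.925 pos [ 0.6342 -0.0175  0.0295] shift mm [-0.2 -2.5  0.5] turn [-0.05  0.06 -0.04] F [ 0.3  0.1 -7.4] w 0.03917661746527131
[(array([189.2, 175.2]), array([187, 170,   6,  12,  41], dtype=int32)), (array([202.9, 181.7]), array([200, 177,   6,   9,  35], dtype=int32)), (array([308., 194.]), array([303, 189,  11,  11,  68], dtype=int32)), (array([253. , 268.3]), array([247, 263,  12,  12,  90], dtype=int32))]
```

View pics/q.png

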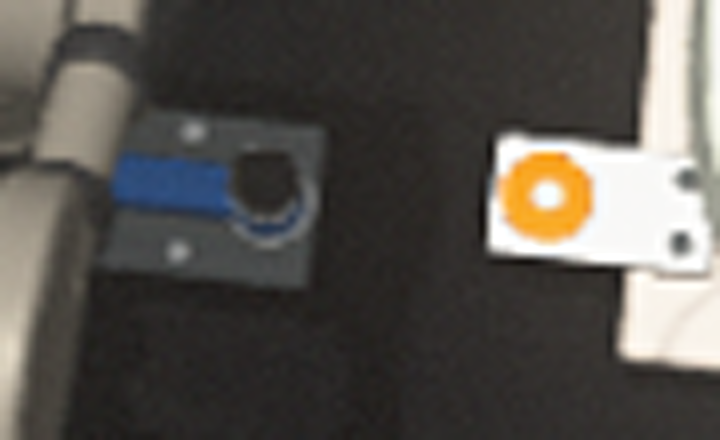

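```bash
python3 -c "
from h import *
z=.046+.0295-.0274
s=ray('top',(272.7,192.2),z);L=ray('top',(307.6,193.8),.071)
p=arm.get_state()['eef_pos'];r=np.radians(-95);e=p+.075*np.array([np.cos(r),np.sin(r),0])
print('saddle seen',s,'from tool',e,'lift',L)
for u in[(327,127),(307,290)]: print('base corner',ray('top',(240+u[0]/8-.44,170+u[1]/8-.44),.010))
print('edges: expected front mid',p+.092*np.array([np.cos(r),np.sin(r),0]))
d=L-s;print('shift',d*1e3)"
```

```text
saddle seen [ 0.62720614 -0.09142609  0.0481    ] from tool [ 0.62811205 -0.09233461  0.03019105] lift [ 0.6196936  -0.18591994  0.071     ]
base corner [ 0.65508081 -0.11169739  0.01      ]
base corner [ 0.59603887 -0.10573303  0.01      ]
edges: expected front mid [ 0.6266304  -0.10926992  0.03019105]
shift [ -7.51253423 -94.49384959  22.9       ]
```

>>> {"name": "send_rows", "arguments": {
  "rows": [20,-3,-30,0,0,0,0,20,-3,-30,0,0,0,0,20,-2,-25,0,0,0,0,20,0,-8,0,0,0,0,20,0,0,0,0,0,0]
}}

```text
clock: 11.6
eef_pos: [0.6273, -0.1127, 0.0315]
ee_rot: [-1.57, -0.004, -0.086]
contact_force: [-0.1, 0.7, -7.4]
grip_width: 0.0393
```

```bash
python3 d.py .6262 -.112 .0275 -5
```

```text
t 11.6 pos [ 0.6273 -0.1127  0.0315] shift mm [-1.1  0.7 -4. ] turn [-0.02  0.25 -0.08] F [-0.1  0.7 -7.4] w 0.039302380484738775
```

>>> {"name": "send_rows", "arguments": {
  "rows": [20,-1,1,-2,0,0.2,0,20,0,0,-2,0,0,0,20,0,0,-1,0,0,0,20,0,0,0,0,0,0]
}}

```text
clock: 12.1
eef_pos: [0.6267, -0.1094, 0.0274]
ee_rot: [-1.571, -0.002, -0.083]
contact_force: [-0.4, 0.6, -7.5]
grip_width: 0.0391
```

```bash
python3 d.py .6262 -.112 .0275 -5
```

```text
t 12.1 pos [ 0.6267 -0.1094  0.0274] shift mm [-0.5 -2.6  0.1] turn [ 0.01  0.09 -0.24] F [-0.4  0.6 -7.5] w 0.03906129802349011
```

>>> {"name": "send_rows", "arguments": {
  "rows": [20,-0.5,-2.5,0,0,0,0,20,0,0,-1,0,0,0,20,0,0,-1,0,0,0,20,0,0,0,0,0,0]
}}

```text
clock: 12.6
eef_pos: [0.6263, -0.1115, 0.0274]
ee_rot: [-1.571, -0.002, -0.083]
contact_force: [-0.2, 0.6, -5.4]
grip_width: 0.0392
```

```bash
python3 d.py .6262 -.112 .0275 -5
```

```text
t 12.6 pos [ 0.6263 -0.1115  0.0274] shift mm [-0.1 -0.5  0.1] turn [ 0.    0.13 -0.25] F [-0.2  0.6 -5.4] w 0.03921922711594527
```

>>> {"name": "send_rows", "arguments": {
  "rows": [85,0,0,0,0,0,0,85,0,0,0,0,0,0,85,0,0,0,0,0,0,85,0,0,0,0,0,0,85,0,0,30,0,0,0,85,0,0,60,0,0,0,85,0,0,60,0,0,0,0,10,60,0,0,0,0,0,0,58,0,0,0,0,0,0,0,0,0,0,0,0,0,0,0,0,0,0]
}}

```text
clock: 13.98
eef_pos: [0.6385, 0.0077, 0.1837]
ee_rot: [-1.571, -0.011, -0.085]
contact_force: [0.7, -0.1, -0.2]
grip_width: 0.0117
```

```bash
python3 d.py .6365 .006 .13 -5;python3 -c "
from h import *
a=cap('top');b=cap('side')
o=np.hstack([cv2.resize(a[150:240,220:330],None,fx=3.6,fy=3.6),cv2.resize(b[180:290,190:300],None,fx=3.6,fy=3.6)[:324]])
cv2.imwrite('pics/r.png',o[:,:,::-1])"
```

```text
t 13.975 pos [0.6385 0.0077 0.1837] shift mm [ -2.   -1.7 -53.7] turn [ 0.06  0.6  -0.11] F [ 0.7 -0.1 -0.2] w 0.011748228904498293
```

View pics/r.png

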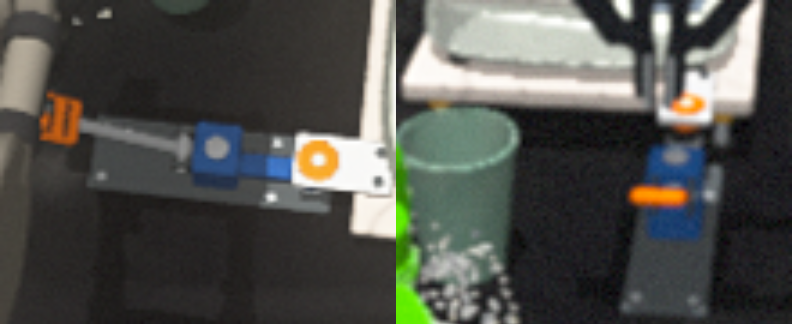

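The jack stands under the lug with the handle up; block top dot at px (279,191), base corners at (311,208), (245,201) and (247,182).

```bash
python3 -c "
from h import *
B=ray('top',(279.3,190.7),.0705);F=ray('top',(311.3,208.5),.008);A=ray('top',(244.6,201.5),.008);C=ray('top',(246.8,181.5),.008)
d=F-A;y=np.arctan2(d[1],d[0]);print(B,F,A,C,np.linalg.norm(d),np.degrees(y))
u=np.array([np.cos(y),np.sin(y),0]);n=np.array([-u[1],u[0],0])
print('saddle by block',B+.075*u,'by front corner',F-.017*u+.03*n,'by rear mid',(A+C)/2+.175*u,'pad',B-.118*u)"
```

```text
[ 0.62701336 -0.10986022  0.0705    ] [ 0.59024374 -0.20019928  0.008     ] [ 0.60719314 -0.0108894   0.008     ] [ 0.66543697 -0.01521003  0.008     ] 0.19006712099337772 -95.11619650628217
saddle by block [ 0.62032517 -0.18456141  0.0705    ] by front corner [ 0.62164021 -0.18594228  0.008     ] by rear mid [ 0.62070928 -0.1873525   0.008     ] pad [0.63753611 0.00766966 0.0705    ]
```

>>> {"name": "send_rows", "arguments": {
  "rows": [0,-1,-1,-30,0,0.6,0,0,0,0,-22,0,0,0,0,0,3,-8,0,0,0,0,0,3,-8,0,0,0,0,0,3,-8,0,0,0,0,0,0,0,0,0,0]
}}

```text
clock: 14.82
eef_pos: [0.6387, 0.0098, 0.1067]
ee_rot: [-1.572, -0.003, -0.094]
contact_force: [-1.8, -0.5, 0.4]
grip_width: -0.0003
```

```bash
python3 d.py .639 .027 .061 -5
```

```text
t 14.825 pos [0.6387 0.0098 0.1067] shift mm [  0.3  17.2 -45.7] turn [0.1  0.16 0.37] F [-1.8 -0.5  0.4] w -0.00030695368944884816
```

>>> {"name": "send_rows", "arguments": {
  "rows": [0,0,5,-10,0,0,0,0,0,5,-10,0,0,0,0,0,3,-8,0,0,0,0,0,2,-7,0,0,0,0,0,0,0,0,0,0]
}}

```text
clock: 15.45
eef_pos: [0.6402, 0.0242, 0.0714]
ee_rot: [-1.575, -0.008, -0.094]
contact_force: [-0.1, -2.0, 3.6]
grip_width: -0.0002
```

```bash
python3 d.py .639 .027 .061 -5
```

```text
t 15.45 pos [0.6402 0.0242 0.0714] shift mm [ -1.2   2.8 -10.4] turn [0.26 0.43 0.37] F [-0.1 -2.   3.6] w -0.00019067274440351555
```

>>> {"name": "send_rows", "arguments": {
  "rows": [0,-1,1,-5,0,0,0,0,0,1,-5,0,0,0,0,0,0,-3,0,0,0,0,0,0,-2,0,0,0]
}}

```text
clock: 15.95
eef_pos: [0.6402, 0.0263, 0.0594]
ee_rot: [-1.575, -0.011, -0.094]
contact_force: [-5.3, -3.5, 19.9]
grip_width: 0.0001
```

```bash
python3 d.py .639 .027 .061 -5
```

```text
t 15.95 pos [0.6402 0.0263 0.0594] shift mm [-1.2  0.7  1.6] turn [0.28 0.63 0.36] F [-5.3 -3.5 19.9] w 8.984174127997957e-05
```

>>> {"name": "send_rows", "arguments": {
  "rows": [0,0,0,0,0,0,0]
}}

```text
clock: 16.08
eef_pos: [0.6401, 0.0263, 0.0607]
ee_rot: [-1.575, -0.012, -0.093]
contact_force: [-2.3, -3.7, 7.9]
grip_width: 0.0002
```

```bash
python3 d.py .639 .027 .061 -5;python3 -c "
from h import *
a=cap('top');b=cap('side')
print(blobs(a,(5,170,150),(20,255,255)));L=ray('top',(307.8,193.9),.071)
print('lug disc px predicted at z 71,86',proj('top',L),proj('top',L+[0,0,.015]))
o=np.hstack([cv2.resize(a[150:240,220:330],None,fx=3.6,fy=3.6),cv2.resize(b[170:290,180:300],None,fx=2.7,fy=2.7)])
cv2.imwrite('pics/f.png',o[:,:,::-1])"
```

```text
t 16.075 pos [0.6401 0.0263 0.0607] shift mm [-1.1  0.7  0.3] turn [0.29 0.65 0.35] F [-2.3 -3.7  7.9] w 0.0001562931197535999
[(array([235.4, 187.6]), array([231, 182,   8,  11,  46], dtype=int32)), (array([309.1, 193. ]), array([304, 188,  11,  11,  75], dtype=int32)), (array([253.2, 268.3]), array([248, 263,  11,  12,  86], dtype=int32))]
lug disc px predicted at z 71,86 [307.8 193.9] [308.12753173 192.77904657]
```

View pics/f.png

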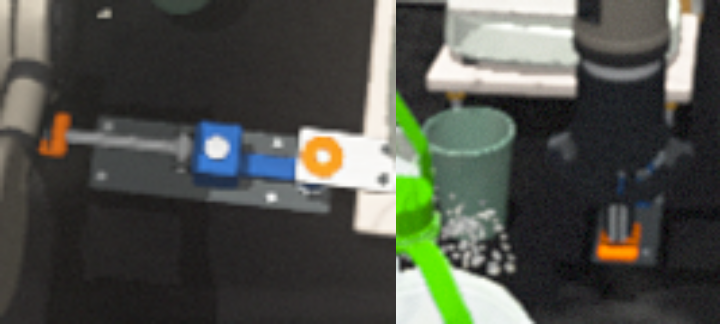

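>>> {"name": "send_rows", "arguments": {
  "rows": [0,0,0,-2,0,0,0,0,0,0,-2.5,0,0,0]
}}

```text
clock: 16.42
eef_pos: [0.6402, 0.0263, 0.0593]
ee_rot: [-1.575, -0.013, -0.093]
contact_force: [-5.1, -2.5, 21.3]
grip_width: -0.0
```

```bash
python3 d.py .639 .027 .061 -5;python3 -c "
from h import *
for i in range(6): arm.capture('top')
a=arm.capture('top');print(blobs(a,(5,170,150),(20,255,255)))"; python3 d.py .639 .027 .061 -5
```

```text
t 16.425 pos [0.6402 0.0263 0.0593] shift mm [-1.2  0.7  1.7] turn [0.3  0.74 0.34] F [-5.1 -2.5 21.3] w -1.872984244384342e-05
[(array([235.4, 187.7]), array([231, 182,   8,  11,  47], dtype=int32)), (array([309.2, 193.1]), array([304, 188,  11,  11,  75], dtype=int32)), (array([253.2, 268.3]), array([248, 263,  11,  12,  86], dtype=int32))]
t 16.775 pos [0.6402 0.0263 0.0595] shift mm [-1.2  0.7  1.5] turn [0.31 0.75 0.34] F [-5.9 -2.9 18.7] w -4.509853153360791e-05
```

```bash
python3 -c "
from workcell import arm
print(arm.hand_in())"
```

```text
the job is handed in; nothing more can be done
None
```

I pressed the blue key to its stop and let it up, then did the same with the yellow key. I never touched the red one. The jack is flat on the worktop with its saddle under the lift point. I handed in at about 17 s, still pressing the handle down.

**What the last checks showed**
- **Saddle position:** three estimates from the top view put the saddle centre within about 1–2 mm of the lift point. I made these before pressing the handle and did not repeat them under load.
- **Handle:** it is at its stop and held with about 19 N. The fingertips are at 59.5 mm, against an expected 61 mm when fully down.
- **Plate:** the lug's orange disc moved about 1.2 px right and 1 px up. The vertical part fits a 15 mm rise at the lug (predicted 1.1 px); the sideways part was more than the 0.3 px predicted. The picture showed nothing but the jack touching the plate.
- **Bystanders:** the cap did not move. In the pictures I took, the beaker looked undisturbed. I did not re-measure the tape or the bottle at the end.

**Less certain**
- **Key forces:** I pressed the keys harder than needed, about 31 N on blue and 51 N on yellow, with the fingertips only.
- **Key return:** the arm hid the keys afterwards, so I did not see them come back up. That rests on the fingers having risen clear of them.

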